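# Push the used-up tape roll through the spring gate of the core bin

### The arm

A 6-joint arm with a two-finger parallel gripper is mounted at the origin on the work surface. World frame = base frame: x ahead of the robot, y to its left, z up, the work surface at z = 0. Lengths are in mm, angles in rad, forces in N, time in s.
With the tool pointing down it reaches from about 350 to 925 mm from the base axis. Payload 6.4 kg.
Tool frame: the origin (TCP) lies on the centre line of the jaws, within the pads' length; the fingertips stand 25 mm ahead of it and the grasp point (between the pads) lies 6 mm ahead of it (arm.finger_overhang is the distance from the TCP to the fingertips, in mm); x points along the fingers, y is the direction in which the jaws open and shut, and the axes are right-handed (so a half turn about x gives the same grasp; the last joint's range is limited). The gripper opens to 85 mm and grips with 20 to 120 N. Pads are 22 mm wide; open, the fingers measure 114 mm over their backs; the gripper's body (76 mm by 85 mm) begins 54 mm behind the grasp point. The pads swing forward as they close: fully open they stand 13 mm farther back than shut.
Start: joints at [-1.472, 0.245, 1.558, -0, 1.339, -0.174], TCP at [175.133, -625.973, 256.29] pointing down, gripper open.
Joint ranges: [-3.13, 3.13], [-1.02, 2.26], [0.13, 2.54], [-0.95, 4.09], [0.21, 2.88], [-2.74, 2.74]. Speed limits (rad/s): [2.57, 2.57, 3.14, 3.14, 3.14, 3.14].

### API

Orientations are given as a unit quaternion [w, x, y, z].
In Python, from bench import arm, viewer, workorder gives the robot as it stands.
- The arm moves only by the tool arm_command, never from a script. Its argument "plan" is text: rows parted by semicolons, each of 7 numbers parted by spaces: the closure, from 0 (fully open) to 1 (shut), then the shift along the tool's x, y, z in m, then the turn, a rotation vector about the tool's x, y, z in rad. A call has 1 to 12 rows; each row is the pose to reach, as a shift and turn from the pose measured when the call began, along the tool's axes at that moment; what a row does not reach only later rows make up. A row lasts 1/10 s, in which the tool goes at most 50 mm and 8.59 degrees, less where a joint would pass 70% of its speed; a pose out of reach is approached as far as the arm can. A call with a gripper value outside its range is refused whole. The fingers move at their own pace and stop on an object; "force" is the grip in N (left out, the last holds). Time passes only in rows, so rows that repeat a pose let the fingers close. It gives the time, the measured TCP pose, the force and the opening at its end, in the units of the state.
- arm.read_state(): the state, without advancing time (a new reading comes with each control period).
- viewer.get_image(name): name is "side" or "top" or "wrist"; returns the picture (420x560x3 uint8, red, green, blue); there is no depth.
- viewer.get_calibration(name): a dict with "mtx" (3x3 intrinsics, pixels), "D" ([k1, k2, p1, p2, k3] as OpenCV has them; the pictures are not rectified), "position" and "orientation" of the camera in the world. Camera axes: x right, y down, z forward; pixel columns grow to the right and rows downward; lengths in mm; the calibration is good to about 2 mm. A picture is of the moment at which its call begins: read the wrist's pose just before it. get_calibration takes no time and is no camera call; for the wrist camera it gives the pose at the moment of the call.
- workorder.hand_in(): hands the job in, once; it reports no verdict.
The state is a dict: "clock": time; "joint_positions": joint angles; "dq": joint speeds; "joint_efforts": joint torques, N m; "tool_pos": TCP position; "ee_rot": TCP orientation; "ft_force": force on the tool from outside, world axes, zero at the start; "moment": the same for the moment, N m; "gripper_width": opening from 0.0 (shut) to 1.0 (fully open).
Only numpy, scipy, OpenCV 4.12 (cv2) and the standard library are available. Lean on these libraries where they do the work, as an engineer would, in place of code of your own. Each camera call takes 0.05 s, during which the arm holds its last target.

### The job

Push the sticky yellow tape roll off the blue deck through the red spring gate, so that it drops into the bin behind and the gate swings shut again: swing the gate well open with one finger before the roll reaches it, and keep holding it open with that finger while the other finger (in the roll's hole or behind it) slides the roll through. Only push: do not lift the roll off the deck, and keep the gate off the roll, which would stick to it. Leave the ink jar, the blue marker and the white tape roll where they stand.

Things in the scene. Friction and masses are not known exactly. Their poses are not given: they have to be found in the camera images.
- bin: White core bin fixed on the bench, 305 mm long (x from -150 to +155 mm) and 144 mm wide (y). Origin: on the bench under the gate, midway across. Its x axis is the pushing direction, z up. Doorway at x = 0, between a steel hinge post at y = +63 mm (122 mm above the bench) and a dark 10 mm square latch post at y = -65 mm (116 mm above the bench).
- deck (a point): Middle of the deck's surface, 75 mm before the gate. The deck is the flat blue top, 80 mm above the bench, of a solid block from bin x = -150 to -10 mm, where it ends in a sharp drop. Along both sides (bin y beyond +-66 mm) run aluminium strips 6 mm high.
- pit (a point): Centre of the pit's floor, 6 mm above the bench. The pit spans bin x from -10 to 149 mm, y within +-66 mm; it is open at the top, its walls (both sides and far end, 6 mm thick) reach 110 mm above the bench.
- gate (a joint): Opening angle (rad) of the red spring gate: 0 = shut, along the bin's y; grows as it swings inward only, towards the bin's +x, over the pit; stop at 1.5. Vertical hinge at bin x = 0, y = +62.5 mm. A spring shuts it within a second when let go: 0.015 N m when shut, 0.06 N m wide open (1 to 3 N for a finger 20 mm from the hinge).
- gate_edge (a point): Middle of the free edge of the gate, 121 mm from the hinge axis, 100 mm above the bench. The gate is an upright red panel with a white top band, 4 mm thick, 118 mm wide, from 84 to 116 mm above the bench.
- roll: Nearly used-up yellow tape roll lying flat on the deck in front of the gate, a plain ring: outside diameter 66 mm, hole 46 mm, height 24 mm, about 60 g. Origin at the centre of its underside, z along its axis.
- roll_center (a point): Centre of the yellow roll, on its axis at half its height (12 mm above its underside).
- ink: Red ink jar with a black cap, 48 mm in diameter, 85 mm tall, standing on the bench; origin at the centre of its underside. Not to be disturbed.
- marker: Fat blue marker pen with a white cap standing upright, 28 mm in diameter, 105 mm tall; origin at the centre of its underside. Not to be disturbed.
- bigroll: White paper tape roll lying flat on the bench, 90 mm outside diameter, 76 mm hole, 48 mm high; origin at the centre of its underside. Not to be disturbed.
Not all that is in view belongs to the job. Several things have the shape of the roll; the one meant has the colours described above.

How it is judged (in metres and radians):
On the way, in this order (a step that is already met when the one before it is completed fails the run):
1. a finger holds the gate well open (over 0.5 rad) while the roll is still wholly outside the doorway (value of joint gate above 0.5 rad and contact force between the fingers and gate above 0.1 N and x of roll_center in the frame of bin below -0.033 m), for 0.05 s.
2. the roll is in the doorway, pushed by a finger while a finger still holds the gate open (value of joint gate above 0.5 rad and contact force between the fingers and gate above 0.1 N and contact force between the fingers and roll above 0.02 N and x of roll_center in the frame of bin between -0.03 and 0.035 m and z of roll_center in the frame of bin above 0.06 m), for 0.04 s.
3. the roll has dropped into the pit (x of roll_center in the frame of bin above -0.005 m and z of roll_center in the frame of bin below 0.06 m), for 0.1 s.
At the end, for the whole second after the job is handed in: The yellow roll lies at rest in the pit (its centre within the pit walls and less than 60 mm above the bench), the gate is shut (within 0.06 rad), and the ink jar, marker and white roll stand within 15 mm of where they were, tilted less than 0.2 rad (all of step 3 and x of roll_center in the frame of bin below 0.149 m and y of roll_center in the frame of bin between -0.066 and 0.066 m and linear speed of roll below 0.02 m/s and value of joint gate below 0.06 rad and distance of each of ink, marker, bigroll from where it was at the start of the episode below 0.015 m and angle between each of ink, marker, bigroll's own z axis and vertical below 0.2 rad); the robot touches nothing.
It fails at once if the gate presses on the roll (over 0.3 N) (contact force between gate and roll above 0.3 N).
It fails at once if the roll is lifted more than 12 mm off the deck (z of roll_center in the frame of bin above 0.104 m).
It fails at once if a bystander is shifted by over 15 mm or tipped (not (distance of each of ink, marker, bigroll from where it was at the start of the episode below 0.015 m and angle between each of ink, marker, bigroll's own z axis and vertical below 0.2 rad)).
It also fails if it takes over 40 s, if anything falls off the work surface, if the arm or the gripper's body presses on something with over 40 N, if the wrist force passes 120 N, or if a joint passes its speed limit or range.

## Working session

There is one attempt and no reset: what is moved stays moved. The work goes in short steps, Python scripts to look and compute and a tool call to move; the robot and the scene stay as the last step left them, time stands still between calls to the robot, and variables do not carry over. Pictures are saved under pics/ and viewed, and the job is handed in when it is done.

Besides the shell and the picture viewer there is one more tool, called after "Request:" by a JSON object that holds its "name" and its "arguments", one argument or row to a line. arm_command: Moves the arm, as the interface text tells. Its arguments: {"type":"object","properties":{"plan":{"type":"string"},"force":{"type":"number"}},"required":["plan"]}

```bash
ls; mkdir -p pics; python3 - <<'E'
from bench import arm, viewer
import cv2
print(arm.read_state(), arm.finger_overhang)
for n in ("side","top","wrist"):
    c=viewer.get_calibration(n); print(n,c)
    cv2.imwrite(f"pics/{n}0.png",viewer.get_image(n)[:,:,::-1])
E
```

```text
pics
{'clock': 0.0, 'joint_positions': array([-1.47209889e+00,  2.45816045e-01,  1.55901670e+00,  1.89902224e-05,
        1.33868139e+00, -1.74132494e-01]), 'dq': array([-0.00151658, -0.00037611, -0.00039493,  0.00018899, -0.00275503,
       -0.00137668]), 'joint_efforts': array([ 8.78577885e-04, -4.29504991e+01, -3.26130581e+01, -2.08456349e-04,
        5.27070180e-03,  1.59544561e-05]), 'tool_pos': array([ 175.08642973, -625.44970761,  255.17756152]), 'ee_rot': array([ 0.09548086,  0.70056972,  0.09683809, -0.70050543]), 'ft_force': array([ 0.10439352,  0.09566227, -0.44564362]), 'moment': array([ 0.00877394, -0.0051395 , -0.06541443]), 'gripper_width': 1.0025566344667107} 25.0
side {'mtx': array([[396.51857173,   0.        , 276.88305326],
       [  0.        , 396.51857173, 210.04036256],
       [  0.        ,   0.        ,   1.        ]]), 'D': array([-0.03199361,  0.        ,  0.        ,  0.        ,  0.        ]), 'position': array([ 357.35555923, -289.41681865,  599.82481636]), 'orientation': array([-0.32581883,  0.89192894, -0.29504635,  0.10607783])}
top {'mtx': array([[482.98433991,   0.        , 283.66382641],
       [  0.        , 482.98433991, 210.0954727 ],
       [  0.        ,   0.        ,   1.        ]]), 'D': array([0.05896033, 0.        , 0.        , 0.        , 0.        ]), 'position': array([439.90998006,  49.90764986, 873.68100755]), 'orientation': array([-0.08530569,  0.72130937, -0.68261223,  0.08047527])}
wrist {'mtx': array([[296.01902808,   0.        , 276.44487981],
       [  0.        , 296.01902808, 206.68707173],
       [  0.        ,   0.        ,   1.        ]]), 'D': array([0.00785629, 0.        , 0.        , 0.        , 0.        ]), 'position': array([ 247.44139974, -605.07780442,  372.77691244]), 'orientation': array([ 0.11951615,  0.78761061, -0.59741558, -0.09208717])}
```

View pics/side0.png

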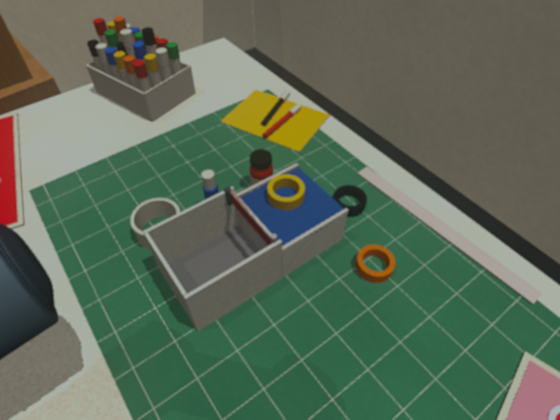

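View pics/top0.png

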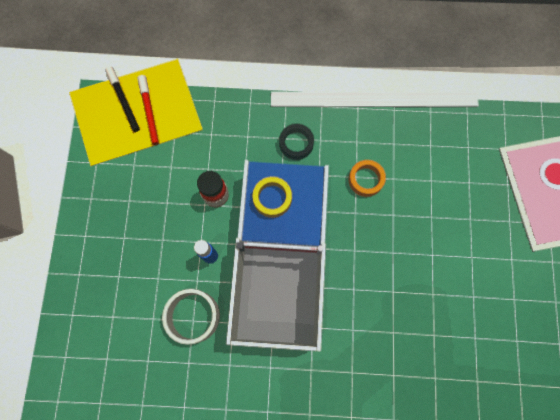

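View pics/wrist0.png

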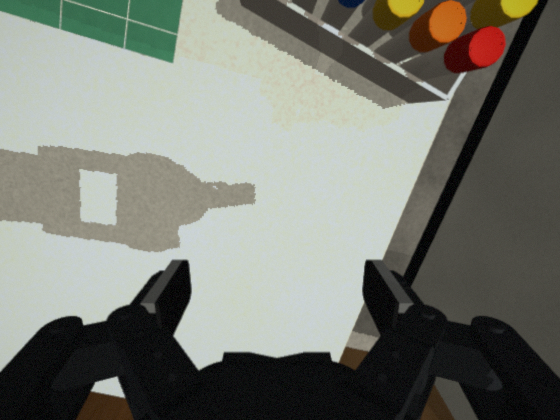

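The top view shows these ring-shaped candidates: yellow on the deck (272,197), black (296,141), orange (367,178) and white paper (190,317). The plain yellow one on the blue deck fits the description, so I'll check it in a close crop.

```bash
cat > h.py <<'E'
import numpy as np, cv2
from scipy.spatial.transform import Rotation as R
from bench import arm, viewer
def rot(q): return R.from_quat([q[1],q[2],q[3],q[0]])
def ray(n,px,c=None):
    c=c or viewer.get_calibration(n)
    u=cv2.undistortPoints(np.array(px,float).reshape(-1,1,2),c["mtx"],c["D"]).reshape(-1,2)
    d=rot(c["orientation"]).apply(np.c_[u,np.ones(len(u))]); return c["position"],d
def onz(n,px,z,c=None):
    o,d=ray(n,px,c); return o+d*((z-o[2])/d[:,2])[:,None]
def proj(n,P,c=None):
    c=c or viewer.get_calibration(n)
    r=rot(c["orientation"]).inv(); 
    return cv2.projectPoints(np.array(P,float).reshape(-1,1,3),r.as_rotvec(),r.apply(-c["position"]),c["mtx"],c["D"])[0].reshape(-1,2)
E
python3 - <<'E'
from h import *
t=cv2.imread("pics/top0.png"); s=cv2.imread("pics/side0.png")
cv2.imwrite("pics/topc.png",cv2.resize(t[150:360,215:345],None,fx=2.8,fy=2.8,interpolation=cv2.INTER_CUBIC))
cv2.imwrite("pics/sidec.png",cv2.resize(s[140:330,140:360],None,fx=3,fy=3,interpolation=cv2.INTER_CUBIC))
for n,im in(("top",t),("side",s)):
    hsv=cv2.cvtColor(im,cv2.COLOR_BGR2HSV)
    for nm,lo,hi in(("yel",(20,120,80),(35,255,255)),("blue",(105,150,60),(130,255,255))):
        m=cv2.inRange(hsv,lo,hi)
        m[:, :200]=0
        cs,_=cv2.findContours(m,cv2.RETR_EXTERNAL,cv2.CHAIN_APPROX_NONE)
        for c in cs:
            if cv2.contourArea(c)>300:
                if nm=="yel":
                    print(n,nm,cv2.boundingRect(c),cv2.fitEllipse(c))
                    if n=="top":
                        P=onz(n,c.reshape(-1,2),104); print(cv2.fitEllipse(P[:,:2].astype(np.float32)), )
                    
                else:
                    q=cv2.approxPolyDP(cv2.convexHull(c),4,True).reshape(-1,2); print(n,nm,q.tolist(),onz(n,q,80).round(1).tolist())
E
```

```text
top yel (252, 177, 40, 40) ((271.7654724121094, 196.24835205078125), (38.464622497558594, 38.668087005615234), 30.668542861938477)
((646.6541748046875, 81.26080322265625), (63.5460205078125, 65.95372772216797), 94.03168487548828)
top blue [[250, 163], [322, 167], [318, 244], [243, 239]] [[710.1, 123.4, 80.0], [709.7, -1.1, 80.0], [575.0, 0.5, 80.0], [576.6, 125.5, 80.0]]
side yel (267, 174, 38, 35) ((286.1401062011719, 190.56898498535156), (32.78989028930664, 37.27899932861328), 114.58644104003906)
side yel (266, 106, 64, 46) ((298.0023193359375, 128.8849639892578), (32.586708068847656, 61.01720428466797), 55.86790466308594)
side yel (221, 90, 75, 48) ((256.18280029296875, 112.8001937866211), (37.915958404541016, 63.219093322753906), 68.97560119628906)
side blue [[299, 169], [342, 207], [283, 243], [243, 197]] [[709.8, 119.0, 80.0], [710.7, 1.3, 80.0], [583.3, 1.6, 80.0], [586.5, 122.7, 80.0]]
```

View pics/topc.png

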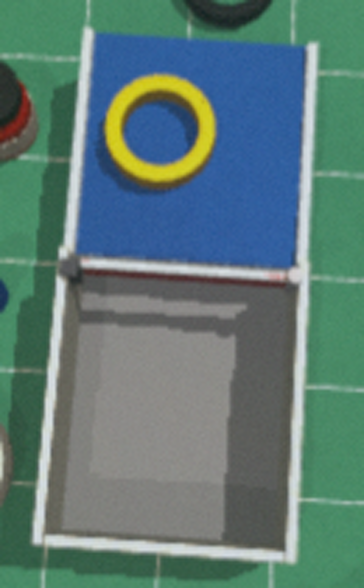

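View pics/sidec.png

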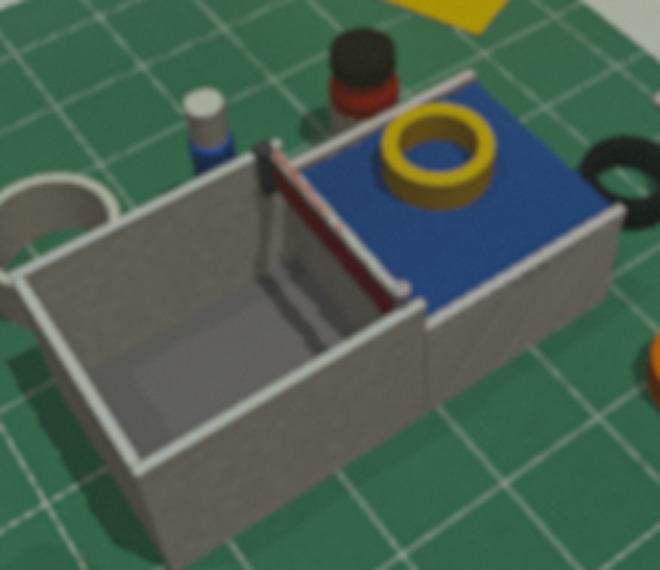

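```bash
python3 - <<'E'
from h import *
f=lambda a,b:[215+a/2.8,150+b/2.8]
g=lambda a,b:[140+a/3,140+b/3]
print("end110",onz("top",[f(34,545),f(294,562)],110).round(1))
print("far86",onz("top",[f(84,29),f(319,43)],86).round(1))
print("posts latch116, hinge122",onz("top",[f(68,265)],116).round(1),onz("top",[f(295,274)],122).round(1))
print("side end110",onz("side",[g(12,275),g(138,470)],110).round(1))
print("side far86",onz("side",[g(475,72),g(624,208)],86).round(1), "posts",onz("side",[g(265,150)],116).round(1),onz("side",[g(401,289)],122).round(1))
# ring by two views: side top ellipse
s=g(438,148); print("roll side",onz("side",[s],104).round(1))
t=cv2.imread("pics/top0.png");hsv=cv2.cvtColor(t,cv2.COLOR_BGR2HSV)
def m(lo,hi,box):
    k=np.zeros(t.shape[:2],np.uint8);x,y,w,h=box;k[y:y+h,x:x+w]=255
    return cv2.inRange(hsv,lo,hi)&k
M=m((20,120,80),(35,255,255),(245,170,55,55))
cs,h=cv2.findContours(M,cv2.RETR_CCOMP,cv2.CHAIN_APPROX_NONE)
for c in cs:
    if len(c)>40:
        e=cv2.fitEllipse(c); print(e,onz("top",[e[0]],104).round(1))
E
```

```text
end110 [[408.3 134.3 110. ]
 [407.2  -6.7 110. ]]
far86 [[712.3 131.8  86. ]
 [711.2 -12.5  86. ]]
posts latch116, hinge122 [[561.  127.3 116. ]] [[562.   -0.8 122. ]]
side end110 [[410.2 130.5 110. ]
 [409.6  -7.6 110. ]]
side far86 [[713.1 125.5  86. ]
 [711.2 -12.   86. ]] posts [[559.7 122.  116. ]] [[561.2  -3.9 122. ]]
roll side [[644.6  74.5 104. ]]
((271.7654724121094, 196.24835205078125), (38.464622497558594, 38.668087005615234), 30.668542861938477) [[646.3  81.2 104. ]]
((271.9627990722656, 196.54891967773438), (25.32225227355957, 27.94882583618164), 83.1328125) [[645.8  80.9 104. ]]
```

```bash
cat >> h.py <<'E'
O=np.array([562.5,60.4]); YAW=np.pi-0.0142
def b2w(p):
    c,s=np.cos(YAW),np.sin(YAW); p=np.array(p,float); w=p.copy()
    w[...,0]=O[0]+c*p[...,0]-s*p[...,1]; w[...,1]=O[1]+s*p[...,0]+c*p[...,1]; return w
def w2b(p):
    c,s=np.cos(YAW),np.sin(YAW); p=np.array(p,float); w=p.copy(); d=p[...,:2]-O
    w[...,0]=c*d[...,0]+s*d[...,1]; w[...,1]=-s*d[...,0]+c*d[...,1]; return w
def tool_target(jaw_bin_deg,flip=False):
    a=YAW+np.radians(jaw_bin_deg)+(np.pi if flip else 0)
    x=np.array([0,0,-1.]);y=np.array([np.cos(a),np.sin(a),0]);z=np.cross(x,y)
    return R.from_matrix(np.c_[x,y,z])
def move(pos,Rt,st=None):
    st=st or arm.read_state(); R0=rot(st["ee_rot"])
    s=R0.inv().apply(np.array(pos)-st["tool_pos"])/1000; rv=(R0.inv()*Rt).as_rotvec()
    return s.round(4),rv.round(4),np.degrees(np.linalg.norm(rv)).round(1),np.linalg.norm(s).round(3)
E
python3 - <<'E'
from h import *
st=arm.read_state();R0=rot(st["ee_rot"]);print(R0.as_matrix().round(3),st["clock"])
c=viewer.get_calibration("wrist");print("cam in tool",R0.inv().apply(c["position"]-st["tool_pos"]))
m=b2w([-54,9,0]);print(m)
for fl in(0,1): print(move([m[0],m[1],215],tool_target(39.5,fl)))
E
```

```text
[[-0.     0.269 -0.963]
 [ 0.002 -0.963 -0.269]
 [-1.    -0.002 -0.   ]] 0.15
cam in tool [-117.49337717   -0.3638386   -75.20266517]
[616.36676011  50.63413313   0.        ]
(array([ 0.0414, -0.5322, -0.6071]), array([1.1684e+00, 7.0000e-04, 1.5000e-03]), np.float64(66.9), np.float64(0.808))
(array([ 0.0414, -0.5322, -0.6071]), array([-1.9732e+00, -1.7000e-03,  7.0000e-04]), np.float64(113.1), np.float64(0.808))
```

```bash
python3 - <<'E'
from h import *
print(onz("side",[[90,75],[152,115],[195,90],[145,70],[120,20],[170,50]],120).round())
print(onz("side",[[190,100],[150,112],[90,80]],60).round())
E
```

```text
[[496. 608. 120.]
 [544. 384. 120.]
 [656. 410. 120.]
 [604. 551. 120.]
 [657. 832. 120.]
 [691. 599. 120.]]
[[664. 468.  60.]
 [569. 481.  60.]
 [505. 697.  60.]]
```

```bash
python3 - <<'E'
from h import *
print(onz("wrist",[[230,10],[395,105],[475,45],[400,10],[505,10]],100).round())
E
```

```text
[[ 313. -548.  100.]
 [ 282. -702.  100.]
 [ 343. -747.  100.]
 [ 350. -678.  100.]
 [ 372. -758.  100.]]
```

Request:
{"name": "arm_command", "arguments": {
  "plan": "0.13 -0.02 -0.04 -0.03 -0.14 0 0; 0.13 -0.02 -0.07 -0.07 -0.28 0 0; 0.13 -0.02 -0.10 -0.11 -0.42 0 0; 0.13 -0.02 -0.13 -0.15 -0.56 0 0; 0.13 -0.02 -0.16 -0.18 -0.70 0 0; 0.13 -0.02 -0.19 -0.22 -0.84 0 0; 0.13 -0.02 -0.22 -0.25 -0.98 0 0; 0.13 -0.02 -0.25 -0.28 -1.12 0 0; 0.13 -0.02 -0.28 -0.32 -1.26 0 0; 0.13 -0.02 -0.31 -0.35 -1.40 0 0; 0.13 -0.02 -0.34 -0.38 -1.54 0 0; 0.13 -0.02 -0.37 -0.41 -1.68 0 0"
}}

```text
clock: 1.35
tool_pos: [470.7, -157.0, 276.0]
ee_rot: [0.587, 0.395, 0.587, -0.394]
ft_force: [0.8, 0.1, 0.8]
gripper_width: 0.867
```

```bash
python3 - <<'E'
from h import *
m=b2w([-54,9,0]);print(arm.read_state()["joint_positions"].round(2),move([m[0],m[1],215],tool_target(39.5,1)))
E
```

```text
[-0.55 -0.14  1.92  0.    1.36 -0.94] (array([ 0.0612,  0.2134, -0.1371]), array([-0.2873, -0.0013, -0.0006]), np.float64(16.5), np.float64(0.261))
```

Request:
{"name": "arm_command", "arguments": {
  "plan": "0.13 0 0.035 -0.023 -0.1 0 0; 0.13 0 0.07 -0.046 -0.2 0 0; 0.13 0 0.105 -0.07 -0.287 0 0; 0.13 0.01 0.14 -0.09 -0.287 0 0; 0.13 0.03 0.175 -0.113 -0.287 0 0; 0.13 0.05 0.205 -0.132 -0.287 0 0; 0.13 0.061 0.2134 -0.137 -0.287 0 0; 0.13 0.061 0.2134 -0.137 -0.287 0 0; 0.13 0.061 0.2134 -0.137 -0.287 0 0"
}}

```text
clock: 2.25
tool_pos: [616.2, 49.9, 215.4]
ee_rot: [0.637, 0.307, 0.638, -0.306]
ft_force: [0.2, -0.9, 0.5]
gripper_width: 0.874
```

```bash
python3 - <<'E'
from h import *
st=arm.read_state();print(st["tool_pos"],w2b(st["tool_pos"]))
import pickle
c=viewer.get_calibration("wrist");pickle.dump(c,open("c1.pkl","wb"))
for n in("wrist","top","side"): cv2.imwrite(f"pics/{n}1.png",viewer.get_image(n)[:,:,::-1])
E
```

```text
[616.15098862  49.89528079 215.4042233 ] [-53.79474162   9.7418417  215.4042233 ]
```

View pics/wrist1.png

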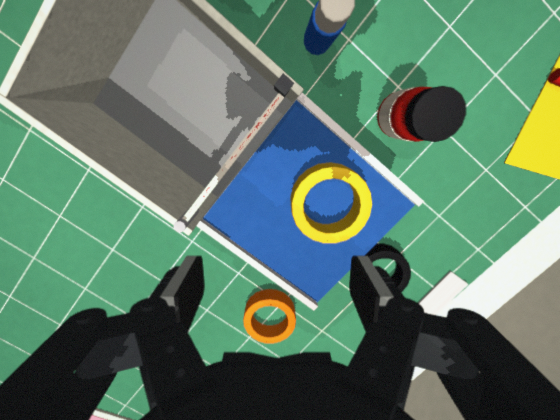

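View pics/side1.png

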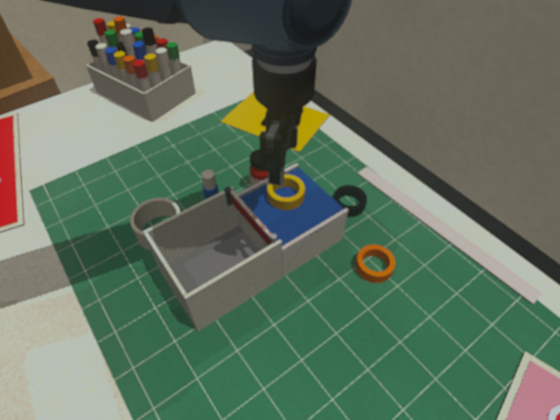

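View pics/top1.png

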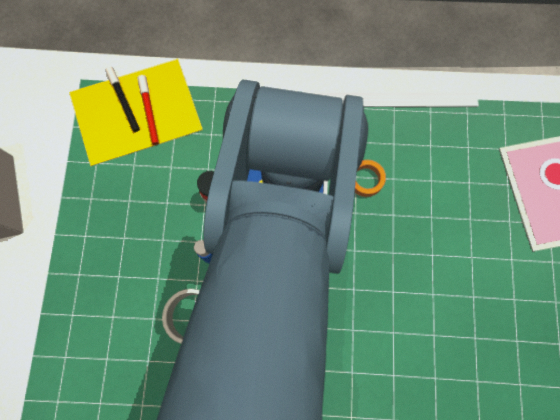

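```bash
python3 - <<'E'
from h import *
import pickle
c=pickle.load(open("c1.pkl","rb"))
im=cv2.imread("pics/wrist1.png")
cv2.imwrite("pics/w1a.png",cv2.resize(im[230:330,120:440],None,fx=2.5,fy=2.5,interpolation=cv2.INTER_CUBIC))
cv2.imwrite("pics/w1b.png",cv2.resize(im[60:330,160:440],None,fx=2.2,fy=2.2,interpolation=cv2.INTER_CUBIC))
hsv=cv2.cvtColor(im,cv2.COLOR_BGR2HSV)
M=cv2.inRange(hsv,(20,120,80),(35,255,255));M[:,:280]=0;M[:,385:]=0;M[:150]=0;M[255:]=0
cs,_=cv2.findContours(M,cv2.RETR_CCOMP,cv2.CHAIN_APPROX_NONE)
for k in cs:
    if len(k)>60:
        e=cv2.fitEllipse(k); p=onz("wrist",[e[0]],104,c); print(e,p.round(1),w2b(p).round(1))
        P=onz("wrist",k.reshape(-1,2),104,c)[:,:2].astype(np.float32);e=cv2.fitEllipse(P);print(e)
E
```

```text
((330.3822326660156, 202.671142578125), (79.05135345458984, 80.19530487060547), 101.09232330322266) [[643.8  83.7 104. ]] [[-81.  -24.4 104. ]]
((644.7439575195312, 82.62405395507812), (63.494258880615234, 67.7545166015625), 70.77167510986328)
((328.7332763671875, 200.87149047851562), (44.65019607543945, 53.52937316894531), 59.957679748535156) [[641.8  84.  104. ]] [[-79.  -24.7 104. ]]
((642.0528564453125, 83.54302978515625), (37.89076232910156, 42.505470275878906), 162.68434143066406)
```

View pics/w1a.png

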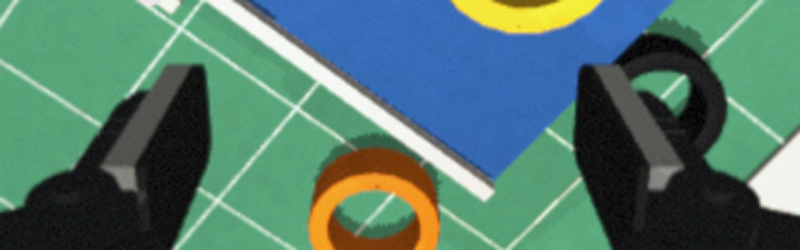

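View pics/w1b.png

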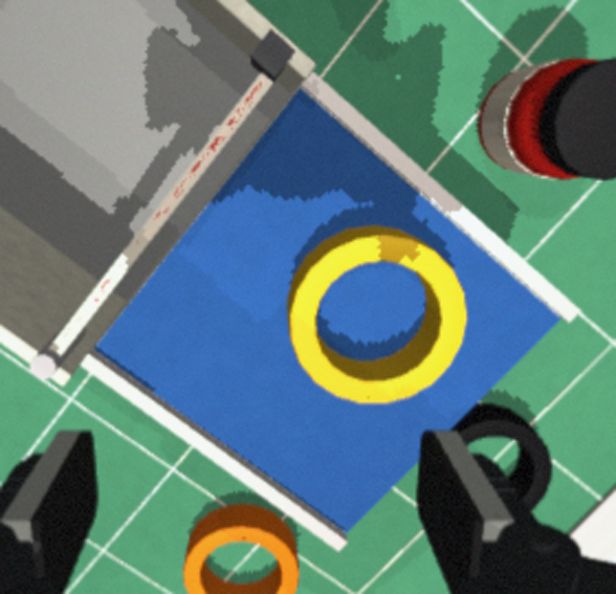

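```bash
python3 - <<'E'
from h import *
import pickle
c=pickle.load(open("c1.pkl","rb"))
f=lambda a,b:[160+a/2.2,60+b/2.2]
def pr(n,px,z):
    p=onz("wrist",[px],z,c);print(n,p.round(1),w2b(p).round(1))
pr("hinge (0,63)",f(42,364),122);pr("latch (0,-65)",f(270,52),116)
pr("far strip (-150,72)",f(345,542),86);pr("far strip (-150,-72)",f(576,316),86)
pr("deck corner -10,66",f(96,348),80);pr("deck corner -10,-66",f(302,88),80);
st=arm.read_state();R0=rot(st["ee_rot"]);print(R0.as_matrix().round(3))
print(st["clock"],R0.inv().apply(rot(c["orientation"]).as_matrix().T[2]))
# fingertip: rays to tool y=±37.2
g=lambda a,b:[120+a/2.5,230+b/2.5]
for px,y in((g(206,66),-37.2),(g(580,66),37.2),(g(168,66),-51),(g(620,66),51),(g(208,175),-37.2),(g(578,160),37.2)):
    o,d=ray("wrist",[px],c);o=R0.inv().apply(o-st["tool_pos"]);d=R0.inv().apply(d[0])
    for yy in (y,-y): print(px,yy,(o+d*(yy-o[1])/d[1]).round(1))
E
```

```text
hinge (0,63) [[5.60e+02 3.00e-01 1.22e+02]] [[  1.6  60.1 122. ]]
latch (0,-65) [[558.4 127.8 116. ]] [[  5.1 -67.3 116. ]]
far strip (-150,72) [[709.6  -5.3  86. ]] [[-148.1   63.6   86. ]]
far strip (-150,-72) [[712.4 130.5  86. ]] [[-148.9  -72.3   86. ]]
deck corner -10,66 [[572.   -1.6  80. ]] [[-10.3  61.9  80. ]]
deck corner -10,-66 [[573.7 128.7  80. ]] [[-10.2 -68.4  80. ]]
[[ 0.002  0.782  0.624]
 [ 0.001  0.624 -0.782]
 [-1.     0.002  0.   ]]
2.4 [ 0.95529178 -0.00197963  0.29565807]
[202.4, 256.4] -37.2 [ 15.3 -37.2 -11. ]
[202.4, 256.4] 37.2 [-252.2   37.2 -145.8]
[352.0, 256.4] 37.2 [18.9 37.2 -9.3]
[352.0, 256.4] -37.2 [-247.3  -37.2 -143.2]
[187.2, 256.4] -51 [ 34.3 -51.   -1.4]
[187.2, 256.4] 51 [-270.5   51.  -155. ]
[368.0, 256.4] 51 [35.9 51.  -0.8]
[368.0, 256.4] -51 [-265.  -51. -152.]
[203.2, 300.0] -37.2 [ 10.6 -37.2  10.5]
[203.2, 300.0] 37.2 [-247.3   37.2 -168. ]
[351.2, 294.0] 37.2 [14.6 37.2  9.6]
[351.2, 294.0] -37.2 [-243.1  -37.2 -161.5]
```

```bash
sed -i 's/^O=.*; YAW/O=np.array([562.0,62.5]); YAW/' h.py; python3 - <<'E'
from h import *
m=b2w([-53,10,0]);print(m)
print(move([m[0],m[1],145],tool_target(39.5,1)))
E
```

```text
[614.8526614   51.74843348   0.        ]
(array([ 0.0717, -0.0001, -0.003 ]), array([-0.0019,  0.0004, -0.0021]), np.float64(0.2), np.float64(0.072))
```

Request:
{"name": "arm_command", "arguments": {
  "plan": "0.25 0.03 0 -0.003 -0.002 0 -0.002; 0.25 0.06 0 -0.003 -0.002 0 -0.002; 0.25 0.071 0 -0.003 -0.002 0 -0.002; 0.25 0.071 0 -0.003 -0.002 0 -0.002; 0.25 0.071 0 -0.003 -0.002 0 -0.002"
}}

```text
clock: 2.9
tool_pos: [615.7, 51.3, 147.2]
ee_rot: [0.638, 0.307, 0.636, -0.306]
ft_force: [0.4, -0.0, 0.9]
gripper_width: 0.754
```

```bash
python3 - <<'E'
from h import *
import pickle
st=arm.read_state();print(st["tool_pos"],w2b(st["tool_pos"]),st["clock"])
c=viewer.get_calibration("wrist");pickle.dump(c,open("c2.pkl","wb"))
im=viewer.get_image("wrist")[:,:,::-1].copy()
# draw predicted outlines of finger sections at z=80 deck / z 104
R0=rot(st["ee_rot"])
w=st["gripper_width"]*42.5
for s in(1,-1):
  for z,col in((104,(255,0,255)),):
    P=[[0,s*w,-11],[0,s*(w+14.5),-11],[0,s*(w+14.5),11],[0,s*w,11]]
    P=st["tool_pos"]+R0.apply(P);P[:,2]=z
    q=proj("wrist",P,c).astype(int);cv2.polylines(im,[q],True,col,1)
cv2.imwrite("pics/wrist2.png",im)
cv2.imwrite("pics/wrist2z.png",cv2.resize(im[100:400,130:460],None,fx=2,fy=2,interpolation=cv2.INTER_CUBIC))
E
```

```text
[615.69700524  51.32933162 147.24326689] [-53.85020976  10.40707033 147.24326689] 2.9
```

View pics/wrist2.png

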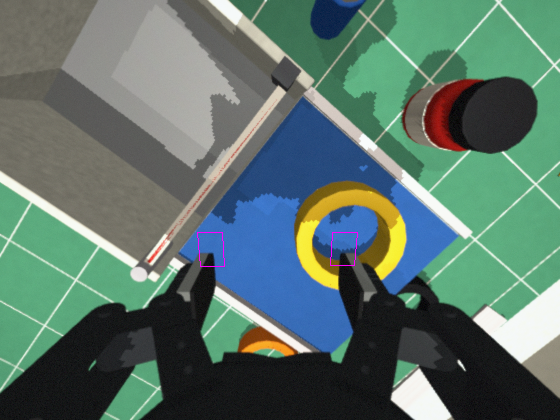

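```bash
python3 - <<'E'
from h import *
import pickle
c=pickle.load(open("c2.pkl","rb"));st=arm.read_state();R0=rot(st["ee_rot"])
im=cv2.imread("pics/wrist2.png");hsv=cv2.cvtColor(im,cv2.COLOR_BGR2HSV)
M=cv2.inRange(hsv,(20,110,90),(35,255,255));M[:,:290]=0;M[:,415:]=0;M[:170]=0;M[300:]=0
cs,_=cv2.findContours(M,cv2.RETR_EXTERNAL,cv2.CHAIN_APPROX_NONE)
k=max(cs,key=len).reshape(-1,2)
P=onz("wrist",k,104,c)
# use upper/left outer arc (top rim) robustly: fit circle r=33 on pts via least squares w/ soft_l1
from scipy.optimize import least_squares
r=least_squares(lambda p:np.hypot(P[:,0]-p[0],P[:,1]-p[1])-33,P[:,:2].mean(0),loss="soft_l1",f_scale=.5)
p=np.array([r.x[0],r.x[1],104]);print(p,w2b(p),np.abs(r.fun).mean(),"tool",R0.inv().apply(p-st["tool_pos"]))
q=proj("wrist",[[p[0]+a*np.cos(t),p[1]+a*np.sin(t),104] for a in(23,33) for t in np.linspace(0,6.28,60)],c).astype(int)
for u,v in q: cv2.circle(im,(u,v),0,(0,0,255),-1)
cv2.imwrite("pics/w2c.png",cv2.resize(im[100:330,130:430],None,fx=2.6,fy=2.6,interpolation=cv2.INTER_CUBIC))
for n,px,z in(("hinge",[139,273],122),("latch",[287,74],116)):
    b=onz("wrist",[px],z,c);print(n,b,w2b(b))
E
```

```text
[643.49635887  83.30567643 104.        ] [-81.19271187 -21.96078824 104.        ] 6.14359186314604 tool [43.82812187 41.24561489 -7.88023272]
hinge [[5.60325451e+02 3.31242411e-01 1.22000000e+02]] [[  0.79161397  62.18626764 122.        ]]
latch [[559.94094015 127.74108928 116.        ]] [[  2.9852446  -65.20527412 116.        ]]
```

View pics/w2c.png

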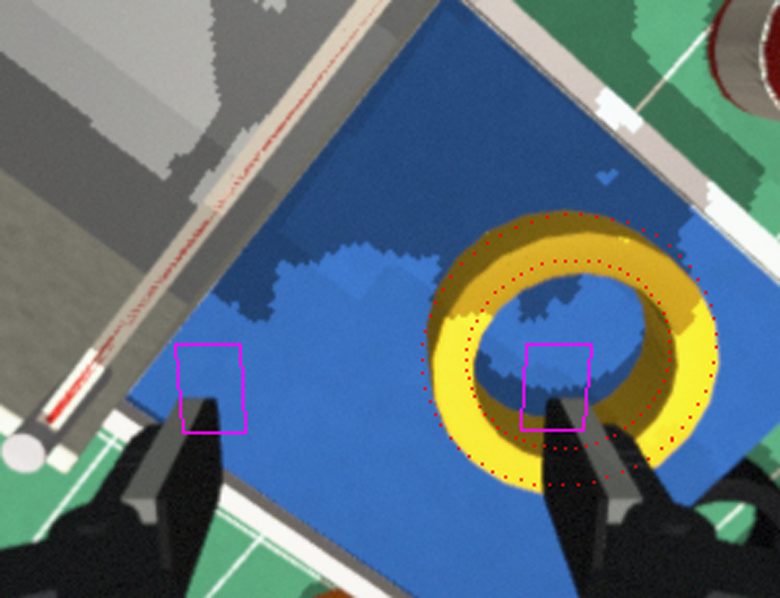

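Request:
{"name": "arm_command", "arguments": {
  "plan": "0.25 0 0.001 -0.005 0 0 0; 0.25 0.012 0.001 -0.005 0 0 0; 0.25 0.024 0.001 -0.005 0 0 0; 0.25 0.034 0.001 -0.005 0 0 0; 0.25 0.041 0.001 -0.005 0 0 0; 0.25 0.041 0.001 -0.005 0 0 0; 0.25 0.041 0.001 -0.005 0 0 0"
}}

```text
clock: 3.65
tool_pos: [613.9, 55.9, 106.5]
ee_rot: [0.638, 0.307, 0.636, -0.306]
ft_force: [0.0, -0.3, -0.2]
gripper_width: 0.749
```

```bash
python3 - <<'E'
from h import *
st=arm.read_state();print(st["tool_pos"],w2b(st["tool_pos"]),st["clock"],st["ft_force"])
for n in("wrist","side"):
    im=viewer.get_image(n)[:,:,::-1]
    if n=="side": im=cv2.resize(im[130:270,180:360],None,fx=4,fy=4,interpolation=cv2.INTER_CUBIC)
    cv2.imwrite(f"pics/{n}3.png",im)
E
```

```text
[613.87857481  55.87201994 106.4519846 ] [-51.96745865   5.89066084 106.4519846 ] 3.65 [ 0.01802298 -0.33299109 -0.19482052]
```

View pics/wrist3.png

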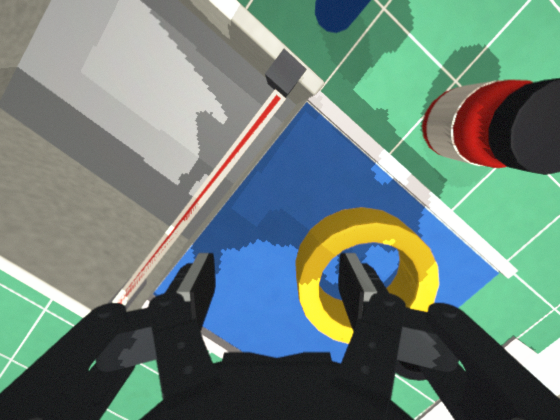

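View pics/side3.png

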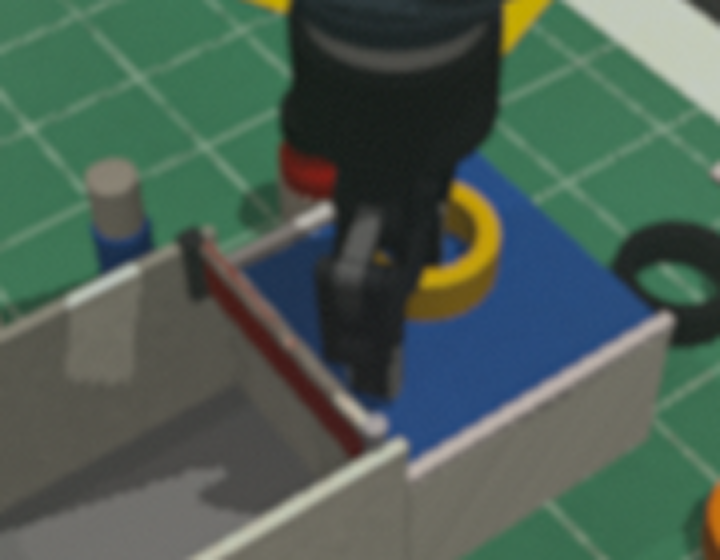

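Request:
{"name": "arm_command", "arguments": {
  "plan": "0.25 0 -0.0065 -0.0047 0 0 0; 0.25 0 -0.013 -0.0094 0 0 0; 0.25 0 -0.0195 -0.0141 0 0 0; 0.25 0 -0.026 -0.0188 0 0 0; 0.25 0 -0.0325 -0.0235 0 0 0; 0.25 0 -0.0325 -0.0235 0 0 0"
}}

```text
clock: 4.35
tool_pos: [573.0, 54.1, 107.0]
ee_rot: [0.638, 0.307, 0.636, -0.306]
ft_force: [0.7, 1.5, 0.1]
gripper_width: 0.749
```

```bash
python3 - <<'E'
from h import *
st=arm.read_state();print(st["tool_pos"],w2b(st["tool_pos"]),st["clock"],st["ft_force"])
for n in("wrist","side"):
    im=viewer.get_image(n)[:,:,::-1]
    if n=="side": im=cv2.resize(im[130:270,180:360],None,fx=4,fy=4,interpolation=cv2.INTER_CUBIC)
    cv2.imwrite(f"pics/{n}4.png",im)
E
```

```text
[572.98197903  54.11475634 107.01369235] [-11.0999383    8.22845942 107.01369235] 4.35 [0.68806914 1.5021133  0.12736091]
```

View pics/wrist4.png

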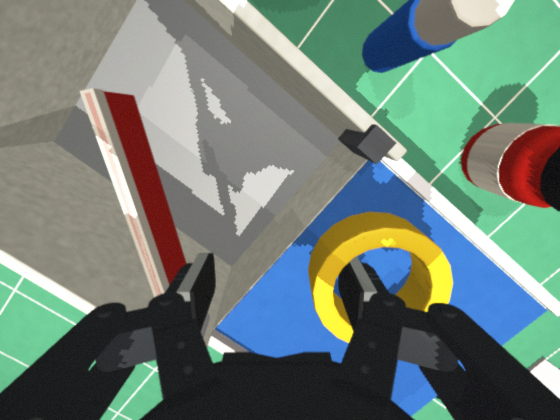

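View pics/side4.png

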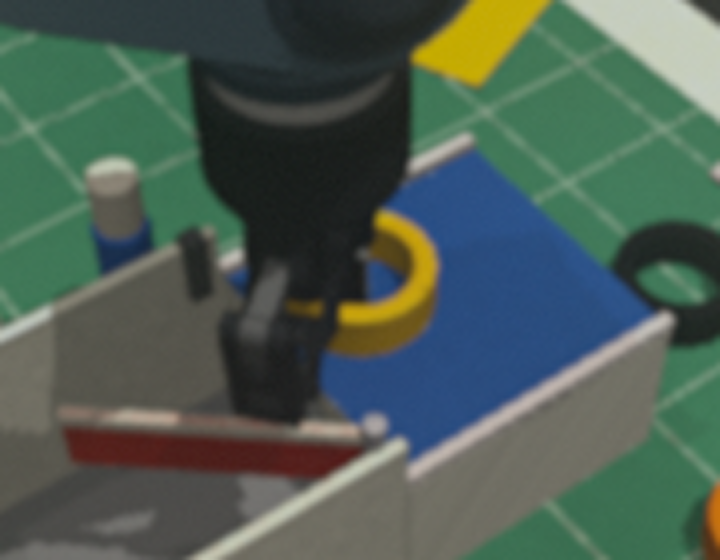

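```bash
python3 - <<'E'
from h import *
im=cv2.imread("pics/wrist4.png");hsv=cv2.cvtColor(im,cv2.COLOR_BGR2HSV)
c=viewer.get_calibration("wrist")
# bright top-rim outer points by hand at the right side & bottom-left, plus hole
px=[[454,275],[447,305],[432,240],[316,310]]
P=onz("wrist",px,104,c)
from scipy.optimize import least_squares
r=least_squares(lambda p:np.hypot(P[:,0]-p[0],P[:,1]-p[1])-33,P[:,:2].mean(0))
p=np.array([*r.x,104]);print(p,w2b(p),r.fun)
q=proj("wrist",[[p[0]+a*np.cos(t),p[1]+a*np.sin(t),104] for a in(23,33) for t in np.linspace(0,6.28,80)],c).astype(int)
for u,v in q: cv2.circle(im,(u,v),0,(0,0,255),-1)
cv2.imwrite("pics/w4c.png",cv2.resize(im[110:370,230:530],None,fx=2.2,fy=2.2,interpolation=cv2.INTER_CUBIC))
b=onz("wrist",[[372,142],[357,155]],116,c);print(w2b(b))
E
```

```text
[612.76125925  82.86161878 104.        ] [-50.46701631 -21.08035161 104.        ] [ 0.11963268 -0.6676228  -0.59605174 -0.93664106]
[[  5.3587235  -65.17563108 116.        ]
 [  6.27592999 -58.43930775 116.        ]]
```

View pics/w4c.png

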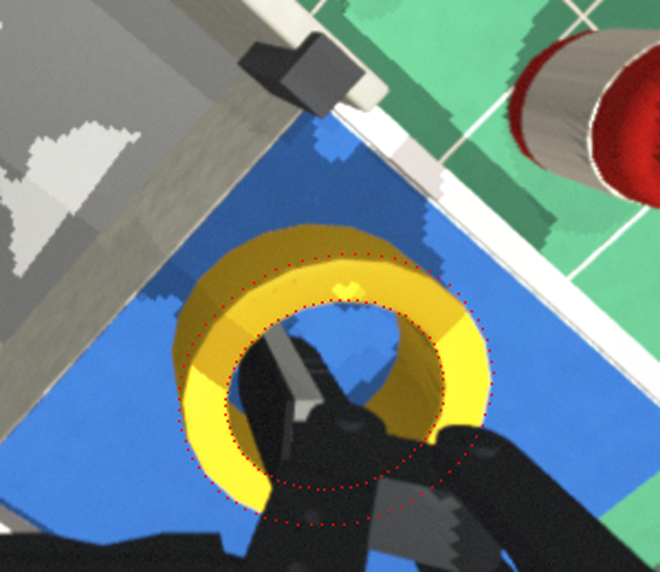

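Request:
{"name": "arm_command", "arguments": {
  "plan": "0.25 0 -0.0065 -0.0047 0 0 0; 0.25 0 -0.013 -0.0094 0 0 0; 0.25 0 -0.0195 -0.0141 0 0 0; 0.25 0 -0.0257 -0.0192 0 0 0; 0.25 0 -0.0319 -0.0243 0 0 0; 0.25 0 -0.0381 -0.0294 0 0 0; 0.25 0 -0.0381 -0.0294 0 0 0"
}}

```text
clock: 5.15
tool_pos: [523.7, 53.6, 106.2]
ee_rot: [0.638, 0.307, 0.637, -0.306]
ft_force: [-0.4, 0.9, 0.3]
gripper_width: 0.751
```

```bash
python3 - <<'E'
from h import *
st=arm.read_state();print(st["tool_pos"],w2b(st["tool_pos"]),st["clock"],st["ft_force"])
for n in("wrist","side"):
    im=viewer.get_image(n)[:,:,::-1]
    if n=="side": im=cv2.resize(im[130:320,140:360],None,fx=3,fy=3,interpolation=cv2.INTER_CUBIC)
    cv2.imwrite(f"pics/{n}5.png",im)
E
```

```text
[523.7289019   53.56935181 106.1530812 ] [ 38.14042873   9.47317915 106.1530812 ] 5.15 [-0.43730615  0.86736901  0.33732032]
```

View pics/wrist5.png

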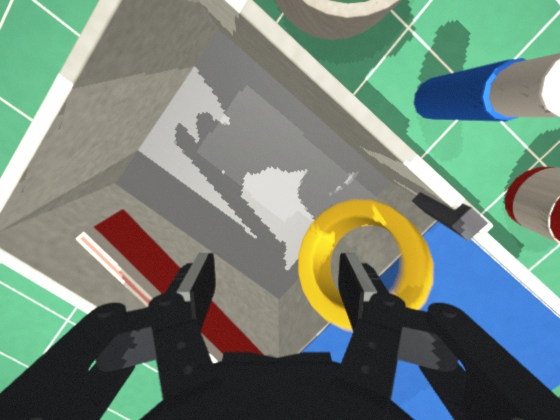

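View pics/side5.png

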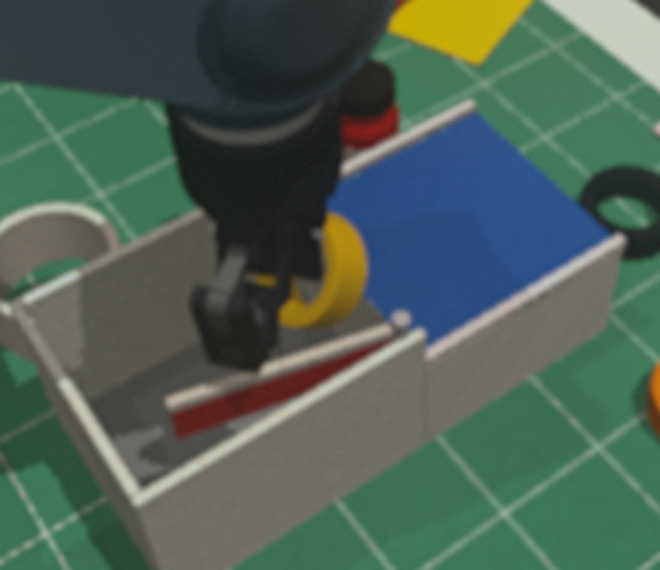

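The roll is tilting over the deck edge with the gate held at about 1.3 rad. I'll push on gently.

Request:
{"name": "arm_command", "arguments": {
  "plan": "0.25 0 -0.005 -0.004 0 0 0; 0.25 0 -0.01 -0.0081 0 0 0; 0.25 0 -0.01 -0.0081 0 0 0"
}}

```text
clock: 5.55
tool_pos: [510.9, 53.7, 106.1]
ee_rot: [0.637, 0.307, 0.637, -0.306]
ft_force: [0.1, 0.8, -0.2]
gripper_width: 0.749
```

```bash
python3 - <<'E'
from h import *
st=arm.read_state();print(st["tool_pos"],w2b(st["tool_pos"]),st["clock"],st["ft_force"])
for n in("wrist","side"):
    im=viewer.get_image(n)[:,:,::-1]
    if n=="side": im=cv2.resize(im[130:320,140:360],None,fx=3,fy=3,interpolation=cv2.INTER_CUBIC)
    cv2.imwrite(f"pics/{n}6.png",im)
E
```

```text
[510.88633636  53.67060039 106.09386121] [ 50.98313719   9.55429908 106.09386121] 5.55 [ 0.08099949  0.84801116 -0.18013431]
```

View pics/wrist6.png

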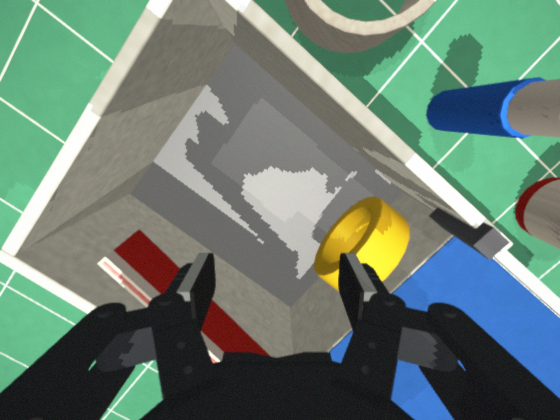

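View pics/side6.png

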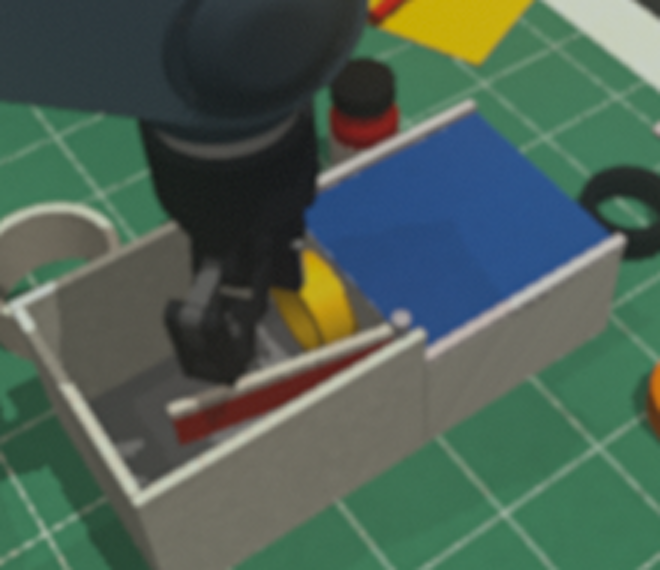

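Request:
{"name": "arm_command", "arguments": {
  "plan": "0.25 0 0 0 0 0 0; 0.25 0 0 0 0 0 0; 0.25 0 0 0 0 0 0; 0.25 0 0 0 0 0 0; 0.25 0 0 0 0 0 0"
}}

```text
clock: 6.15
tool_pos: [511.6, 53.6, 106.3]
ee_rot: [0.638, 0.307, 0.637, -0.306]
ft_force: [0.1, 0.2, 0.2]
gripper_width: 0.748
```

```bash
python3 - <<'E'
from h import *
st=arm.read_state();print(st["tool_pos"],w2b(st["tool_pos"]),st["clock"],st["ft_force"])
for n in("wrist","side"):
    im=viewer.get_image(n)[:,:,::-1]
    if n=="side": im=cv2.resize(im[130:320,140:360],None,fx=3,fy=3,interpolation=cv2.INTER_CUBIC)
    cv2.imwrite(f"pics/{n}7.png",im)
E
```

```text
[511.58771381  53.5898253  106.28017266] [ 50.28068348   9.6251068  106.28017266] 6.15 [0.13004652 0.15682229 0.24664693]
```

View pics/wrist7.png

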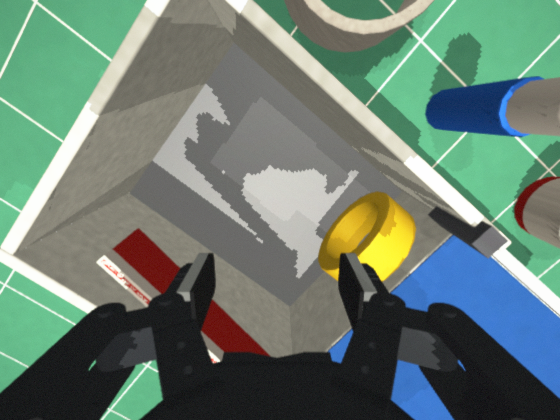

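View pics/side7.png

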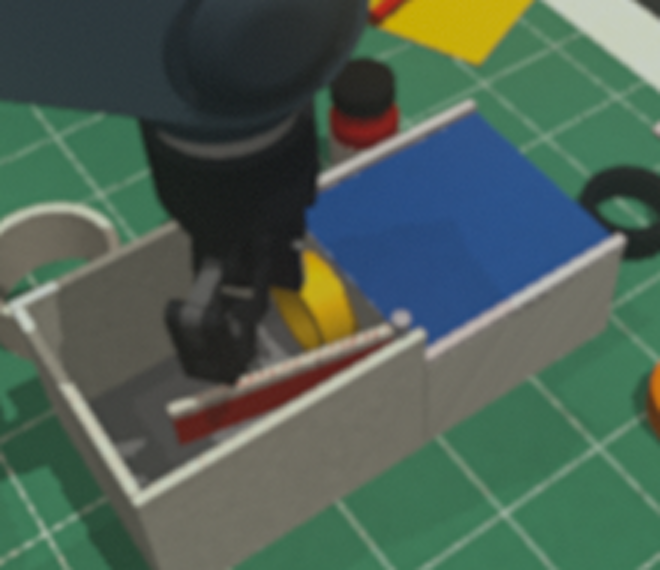

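```bash
python3 - <<'E'
from h import *
cent={}
for n in("wrist","side"):
    im=cv2.imread("pics/wrist7.png") if n=="wrist" else viewer.get_image("side")[:,:,::-1].copy()
    hsv=cv2.cvtColor(im,cv2.COLOR_BGR2HSV);M=cv2.inRange(hsv,(18,110,60),(35,255,255))
    if n=="wrist": M[:,:300]=0;M[:,430:]=0
    else: M[:200]=0;M[:,:200]=0;M[:,300:]=0
    k=np.vstack([c for c in cv2.findContours(M,0,1)[0] if cv2.contourArea(c)>15]);h=cv2.convexHull(k)
    m=cv2.boundingRect(h);print(n,m);cent[n]=[m[0]+m[2]/2,m[1]+m[3]/2]
o1,d1=ray("wrist",[cent["wrist"]]);o2,d2=ray("side",[cent["side"]]);d1=d1[0];d2=d2[0]
s=np.linalg.lstsq(np.c_[d1,-d2],o2-o1,rcond=None)[0]
a,b=o1+s[0]*d1,o2+s[1]*d2;print(w2b(a),w2b(b))
E
```

```text
wrist (318, 192, 98, 90)
side (230, 213, 30, 34)
[ -0.22298229 -26.5327478   34.32665075] [ -2.88468204 -27.09782504  35.66460257]
```

Request:
{"name": "arm_command", "arguments": {
  "plan": "0.25 0 0.0116 0.0095 0 0 0; 0.25 0 0.0232 0.019 0 0 0; 0.25 0 0.0348 0.0285 0 0 0; 0.25 0 0.0464 0.038 0 0 0; 0.25 0 0.058 0.0476 0 0 0; 0.25 0 0.0696 0.0571 0 0 0; 0.25 0 0.0773 0.0635 0 0 0; 0.25 0 0.0773 0.0635 0 0 0; 0.25 -0.03 0.0773 0.0635 0 0 0; 0.25 -0.06 0.0773 0.0635 0 0 0; 0.25 -0.09 0.0773 0.0635 0 0 0; 0.25 -0.09 0.0773 0.0635 0 0 0"
}}

```text
clock: 7.5
tool_pos: [613.6, 52.1, 201.8]
ee_rot: [0.641, 0.308, 0.634, -0.305]
ft_force: [0.5, 0.8, 0.8]
gripper_width: 0.749
```

Request:
{"name": "arm_command", "arguments": {
  "plan": "0.25 0 0 0 0 0 0; 0.25 0 0 0 0 0 0; 0.25 0 0 0 0 0 0; 0.25 0 0 0 0 0 0; 0.25 0 0 0 0 0 0; 0.25 0 0 0 0 0 0"
}}

```text
clock: 8.1
tool_pos: [613.5, 52.1, 201.3]
ee_rot: [0.64, 0.308, 0.634, -0.305]
ft_force: [0.3, -0.0, 0.6]
gripper_width: 0.752
```

```bash
python3 - <<'E'
from h import *
st=arm.read_state();print(st["tool_pos"],w2b(st["tool_pos"]),st["clock"],st["ft_force"])
for n in("wrist","side"):
    im=viewer.get_image(n)[:,:,::-1]
    if n=="side": im=cv2.resize(im[130:330,120:360],None,fx=3,fy=3,interpolation=cv2.INTER_CUBIC)
    cv2.imwrite(f"pics/{n}8.png",im)
E
```

```text
[613.45662743  52.05040662 201.27454575] [-51.5998189    9.71788032 201.27454575] 8.1 [ 0.32173683 -0.0347154   0.62957951]
```

View pics/wrist8.png

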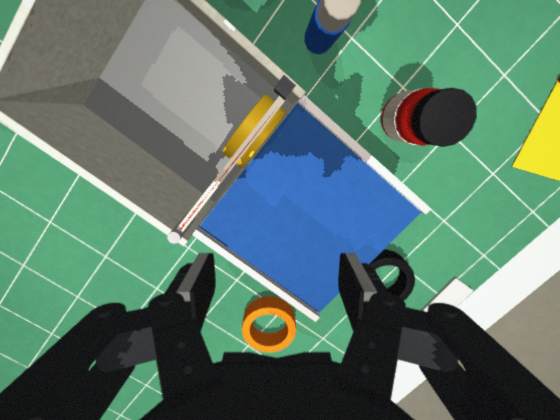

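View pics/side8.png

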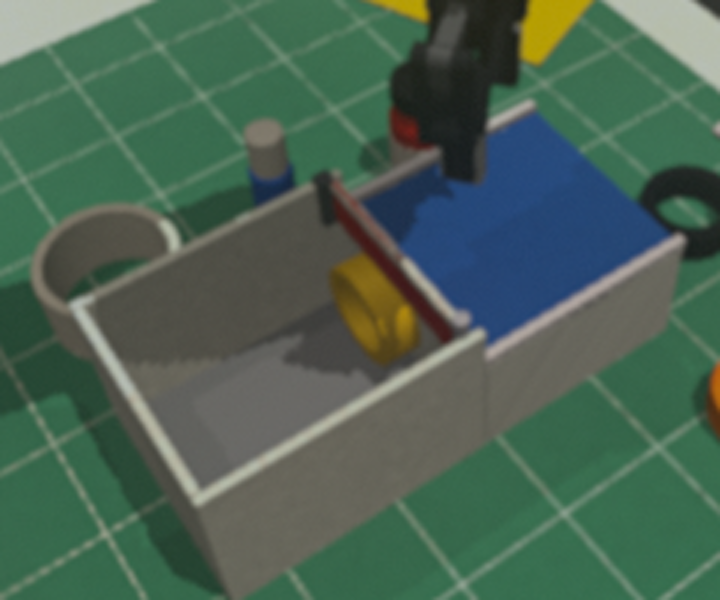

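The gate is shut (line from (176,238) to (285,85)). The roll stands on edge in the pit, leaning against the deck block. Before handing in I'll check that it is at rest and where it sits.

Request:
{"name": "arm_command", "arguments": {
  "plan": "0.25 0 0 0 0 0 0; 0.25 0 0 0 0 0 0; 0.25 0 0 0 0 0 0; 0.25 0 0 0 0 0 0; 0.25 0 0 0 0 0 0; 0.25 0 0 0 0 0 0; 0.25 0 0 0 0 0 0; 0.25 0 0 0 0 0 0; 0.25 0 0 0 0 0 0; 0.25 0 0 0 0 0 0"
}}

```text
clock: 9.2
tool_pos: [613.5, 52.1, 201.5]
ee_rot: [0.641, 0.308, 0.634, -0.305]
ft_force: [0.4, -0.4, 0.4]
gripper_width: 0.753
```

```bash
python3 - <<'E'
from h import *
im=viewer.get_image("side")[:,:,::-1].copy();cv2.imwrite("pics/side9.png",im)
a=cv2.resize(im[130:330,120:360],None,fx=3,fy=3,interpolation=cv2.INTER_CUBIC)
b=cv2.imread("pics/side8.png");d=cv2.absdiff(a,b)[380//2:380,320:430];print("diff mean",d.mean(),d.max())
hsv=cv2.cvtColor(im,cv2.COLOR_BGR2HSV);M=cv2.inRange(hsv,(18,110,50),(35,255,255));M[:205]=0;M[:,:200]=0;M[:,300:]=0
k=np.vstack([c for c in cv2.findContours(M,0,1)[0] if cv2.contourArea(c)>15]);x,y,w,h=cv2.boundingRect(k);print(x,y,w,h)
for z in(30,39,45): print(z,w2b(onz("side",[[x+w/2,y+h/2]],z)).round(1))
s0=cv2.imread("pics/side0.png")
d=cv2.absdiff(im,s0)
for nm,(x,y,w,h) in dict(ink=(248,150,28,40),marker=(198,168,24,30),big=(125,195,60,50)).items(): print(nm,d[y:y+h,x:x+w].mean().round(2))
E
```

```text
diff mean 1.593397129186603 63
230 214 30 38
30 [[ -1.3 -25.3  30. ]]
39 [[  1.9 -19.3  39. ]]
45 [[  4.  -15.3  45. ]]
ink 22.69
marker 14.22
big 14.81
```

View pics/side9.png

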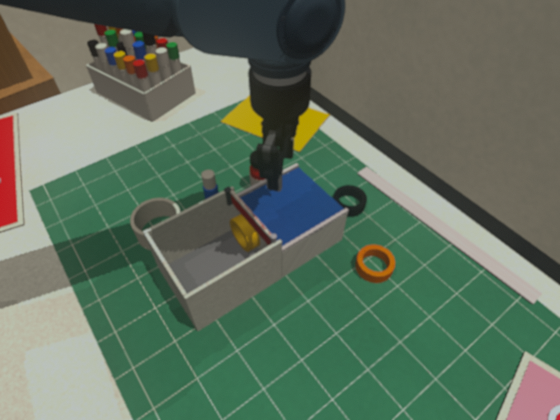

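```bash
python3 - <<'E'
from bench import workorder
print(workorder.hand_in())
E
```

```text
the job is handed in; nothing more can be done
None
```

The yellow roll is in the pit and the gate is shut again; I handed the job in at about 9.3 s, and it reported no verdict. I put one finger in the roll's hole and swung the gate open with the other while the roll's centre was still about 50 mm before the doorway. I then slid the roll through at about 80 mm/s, still holding the gate, until it tipped into the pit. After that I backed the fingers out along the same path so the gate closed behind them, and lifted clear.

**Last checks:**
- **Roll:** it is at rest in the pit, but standing on its edge against the deck block rather than lying flat. From the side view its centre is at about bin x = +2 mm if its height is the 39 mm of an edge-standing roll. An earlier two-view measurement put the centre at x = 0 to -3 mm and about 35 mm high, with the finger partly in the way. The limit is -5 mm, and with its face flush on the block the centre would be at +2 mm. Side pictures about 1 s apart show no visible movement.
- **Gate:** it looks shut in both the wrist and side views. I did not measure the angle.
- **Other objects:** the ink jar, marker and white roll look unmoved. A picture-difference check on them was inconclusive, because the arm and its shadow had changed the view.
- **Camera agreement:** the side and top cameras disagreed by 4–7 mm in y, so I relied on the wrist camera.

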